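# Load the hexagonal pencil into the lever-collet desk sharpener

## Robot

A 7-joint arm with a two-finger parallel gripper is mounted at the origin on a cart in front of the work surface, level with it; the furniture and walls round the work are solid. World frame = base frame: x ahead of the robot, y to its left, z up, the work surface at z = 0. Lengths are in m, angles in rad, forces in N, time in s.
With the tool pointing down it reaches from about 0.4 to 0.85 m from the base axis. Payload 10.4 kg.
Tool frame: the origin (TCP) lies on the centre line of the jaws, within the pads' length; the fingertips stand 11 mm ahead of it and the grasp point (between the pads) lies 8 mm behind it (tip_reach is the distance from the TCP to the fingertips, in m); z points along the fingers, y is the line along which they close (so a half turn about z gives the same grasp; the last joint's range is limited). The gripper opens to 85 mm and grips with 20 to 120 N. Pads are 22 mm wide; open, the fingers measure 114 mm over their backs; the gripper's body (76 mm by 85 mm) begins 54 mm behind the grasp point. The pads swing forward as they close: fully open they stand 13 mm farther back than shut.
Start: joints at [-1.336, 0.332, -0.065, 1.46, 0.022, 1.35, -0.088], TCP at [0.159, 0.604, 0.242] pointing down, gripper open.
Joint ranges: [-2.6, 2.6], [-0.5, 2.12], [-1.47, 1.34], [0.16, 2.42], [-1.27, 4.41], [0.06, 2.06], [-2.6, 2.6]. Speed limits (rad/s): [2.22, 2.22, 2.79, 2.79, 3.14, 3.14, 3.14].

## Interface

Orientations are given as a unit quaternion [x, y, z, w].
In Python, from workcell import get_obs, camera, hand_in, tip_reach gives the robot as it stands. The module is installed in compiled form; this text tells all that it offers.
- The arm moves only by the tool move_arm, never from a script. Its argument "plan" is a list of rows, each an object with "delta_pos": the shift along the tool's x, y, z in fractions of the full range, 1 being 60 cm, a list of three; "turn": the turn, a rotation vector about the tool's x, y, z in normalised numbers (1 is 2 pi rad), a list of three; "fingers": the closure, from 0 (fully open) to 1 (shut). A call has 1 to 12 rows; each row is the pose to reach, as a shift and turn from the pose commanded when the call began, along the tool's axes at that moment; what a row does not reach only later rows make up. A row lasts 1/8 s, in which the tool goes at most 62.5 mm and 10.7 degrees, less where a joint would pass 70% of its speed; a pose out of reach is approached as far as the arm can. No shift or turn number may pass 1 either way. A call with a gripper value outside its range is refused whole. The fingers move at their own pace and stop on an object; "force" is the grip in N (left out, the last holds). Time passes only in rows, so rows that repeat a pose let the fingers close. It gives the time, the measured TCP pose, the force, the opening and the grip force at its end, in the units of the state.
- get_obs(): the state, without advancing time (a new reading comes with each control period).
- camera(name): name is "scene" or "top" or "wrist"; returns a dict with "color" (480x640x3 uint8, red, green, blue), "range_z" (480x640 float32, m along the optical axis (not along the pixel's ray), 0 where there is no reading), "fx", "fy", "cx", "cy" (pixels), "R" (3x3) and "t" (3): a world point X has camera coordinates R X + t; the wrist camera has in their place "tool_from_camera" (4x4, takes a point from camera to tool coordinates, whose origin is the TCP and whose axes are the flange's). Camera axes: x right, y down, z forward; pixel columns grow to the right and rows downward; lengths in m; the calibration is good to about 2 mm. The wrist camera is an equidistant fisheye: a pixel r from the principal point sees the ray r / f radians off the axis. A picture is of the moment at which its call begins: read the wrist's pose just before it.
- hand_in(): hands the job in; it is judged then, once.
The state is a dict: "clock": time; "joint_pos": joint angles; "joint_velocities": joint speeds; "tau": joint torques, N m; "position": TCP position; "ee_rot": TCP orientation; "ft_force": force on the tool from outside, world axes, zero at the start; "torque": the same for the moment, N m; "grip_width": opening from 0.0 (shut) to 1.0 (fully open); "grasp_force": force on a finger pad.
Only numpy, scipy, OpenCV 4.12 (cv2) and the standard library are available. Lean on these libraries where they do the work, as an engineer would, in place of code of your own. Each camera call takes 0.05 s, during which the arm holds its last target. There are 200 camera calls.

## Task

Take the hexagonal pencil out of its wooden rest and feed its plain end into the open collet on the front of the desk sharpener until it is fully home against the depth stop hidden inside; it drags all the way in, so feel for the stop and press on it only gently. Then swing the lever on top of the sharpener fully shut so that the pencil stays clamped at the stop, and let go. Leave the round pencil in its rest and the other things where they are.

Things in the scene. Friction and masses are not known exactly. Their poses are not given: they have to be found in the camera images.
- hex_pencil: chunky hexagonal pencil, bare light wood, 170 mm long, 12 mm across flats, about 30 g, loose, lying level in its rest with a corner down, so two upright side flats can be pinched from above. Origin on its axis at mid-length (32 mm above the desk at the start), x along it to the plain end, z up. The rear 16 mm at -x, a 14.6 mm thick ferrule with eraser, does not fit the collet
- hex_tip (a point): centre of the plain end face of the hexagonal pencil, 85 mm from its origin; the end has a 2 mm long chamfer
- round_pencil: round pencil of the same wood, 150 mm long, 12 mm thick, loose, in the other rest, exactly alike, also with a ferrule and eraser at -x; stays there and is not handled. Origin on its axis at mid-length, +x to its plain end
- rest_a: the low wooden rest under the hexagonal pencil, 134 x 34 x 31 mm, fixed; two combs 110 mm apart, each 8 mm thick along x, carry the pencil in V notches, parallel to the rest's x. Origin at the centre of its underside. Which of the two rests is nearer the robot varies
- sharpener: grey desk sharpener, 132 x 86 x 105 mm without the lever, fixed to the desk. Origin at the centre of its underside; its x is the feed direction (into the collet), z up; the collet mouth is on its -x face
- collet_mouth (a point): centre of the collet's mouth, on the bore axis, 75 mm above the desk; x points into the bore, z up. A hexagonal steel funnel, about 23 mm across flats, narrows over the first 10 mm to a hexagonal bore 13.6 mm across flats with two upright side flats (corners up and down, just as the pencil lies in the rest)
- collet_throat (a point): on the bore axis 10 mm behind the mouth, where the funnel ends. From about 20 mm behind the mouth sprung pads drag on the pencil with a steady 2 to 6 N and hold it where it is left. The hidden depth stop sits 42 to 74 mm behind the mouth, set anew every time; it is rubber-sprung and yields about 1 mm per 8 N, so the force climbs clearly above the drag; more than 14 N on it harms it
- clamp_lever (a joint): the clamp lever on top of the sharpener, rad: 0 = open, 1.2 = fully shut; seen from above it turns clockwise about the vertical axis 109 mm above the desk through the sharpener's origin. It stays where it is left; about 0.08 N m of friction, and from about 0.85 rad the jaws meet the pencil and it goes slightly harder (a few N at the knob)
- lever_knob (a point): top centre of the lever's upright black knob, 16 mm thick, 146 mm above the desk, on a 60 mm arm; the knob stands free for the upper 27 mm, and can be pushed or pinched from above; it is fast on the arm, so a pinch should turn along. At joint value q the knob lies at the angle 1.75 - q rad from the sharpener's +x axis (counter-clockwise from above) and 60 mm from the lever axis
- tape_roll: roll of tan tape, 96 mm wide, 48 mm high, bystander
- glue_stick: standing grey glue stick, 27 mm thick, 90 mm high, bystander
- eraser: eraser in a sleeve, 46 x 23 x 13 mm, bystander

How it is judged:
By the outcome, as a careful person would: the job done as asked, in the order asked, and still so for the second after the job is handed in, with the robot touching nothing.
It also fails if it takes over 72 s, if anything falls off the work surface, if the arm or the gripper's body presses on something with over 40 N, if the wrist force passes 120 N, or if a joint passes its speed limit or range.

## Working session

There is one attempt and no reset: what is moved stays moved. The work goes in short steps, Python scripts to look and compute and a tool call to move; the robot and the scene stay as the last step left them, time stands still between calls to the robot, and variables do not carry over. Pictures are saved under pics/ and viewed, at most 10 in all, crops included, and the job is handed in when it is done.

Besides the shell and the picture viewer there is one more tool, called after ">>>" by a JSON object that holds its "op" and its "data", one argument or row to a line. move_arm: Moves the arm, as the interface text tells. Its arguments: {"type":"object","properties":{"plan":{"type":"array","items":{"type":"object","properties":{"delta_pos":{"type":"array","items":{"type":"number"}},"turn":{"type":"array","items":{"type":"number"}},"fingers":{"type":"number"}}}},"force":{"type":"number"}},"required":["plan"]}

```bash
mkdir -p pics
cat > h.py <<'E'
import numpy as np, cv2
from workcell import get_obs, camera, hand_in, tip_reach
from scipy.spatial.transform import Rotation as Ro
np.set_printoptions(precision=4,suppress=True)
def world(c):
    v,u=np.mgrid[0:480,0:640]; z=c["range_z"]
    P=np.stack([(u-c["cx"])/c["fx"]*z,(v-c["cy"])/c["fy"]*z,z],-1)
    W=(P-c["t"])@c["R"]; W[z==0]=np.nan
    return W
def save(n,img): cv2.imwrite(f"pics/{n}.png",img[...,::-1])
E
python3 - <<'E'
from h import *
import pickle
o=get_obs(); print({k:o[k] for k in o}, tip_reach)
for n in("top","scene"):
    c=camera(n); save(n,c["color"]); pickle.dump(c,open(n+".pkl","wb")); print(n,c["fx"],c["cx"],c["cy"],c["R"],c["t"])
E
```

```text
{'clock': 0.0, 'joint_pos': array([-1.3356,  0.3329, -0.0647,  1.4609,  0.0216,  1.3499, -0.0885]), 'joint_velocities': array([-0.0013, -0.0007, -0.0011,  0.0017, -0.    ,  0.0005, -0.0001]), 'tau': array([  0.0004, -62.544 ,   0.0496, -39.1595,   0.0163,   0.0098,
         0.    ]), 'position': array([0.1593, 0.604 , 0.2415]), 'ee_rot': array([ 0.1285,  0.9917, -0.0007, -0.    ]), 'ft_force': array([-0.569 , -0.4183,  0.4796]), 'torque': array([-0.0112,  0.0209, -0.0166]), 'grasp_force': 0.0, 'grip_width': 1.0040506553352875} 0.011
top 467.6754078651879 320.0732250167417 242.34023159033973 [[ 0.0272 -0.9994 -0.0226]
 [-0.9975 -0.0257 -0.0651]
 [ 0.0644  0.0243 -0.9976]] [0.2077 0.6028 0.9353]
scene 555.7572283186429 322.1695707585414 238.17236760017502 [[ 0.6846 -0.7287  0.0186]
 [-0.3673 -0.3669 -0.8547]
 [ 0.6296  0.5782 -0.5189]] [-0.2412  0.3797  0.4084]
```

View pics/top.png

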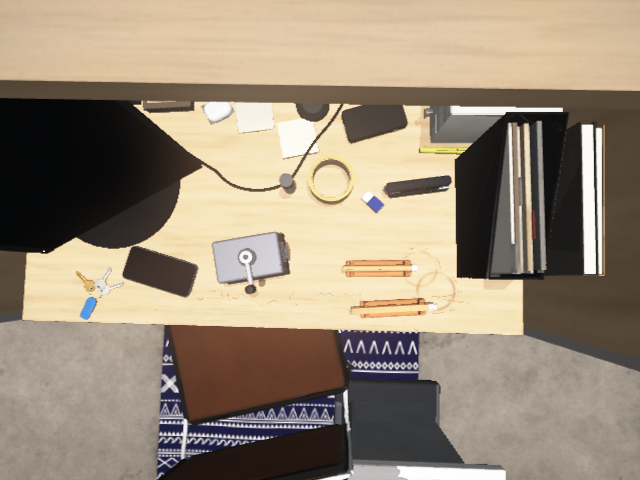

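View pics/scene.png

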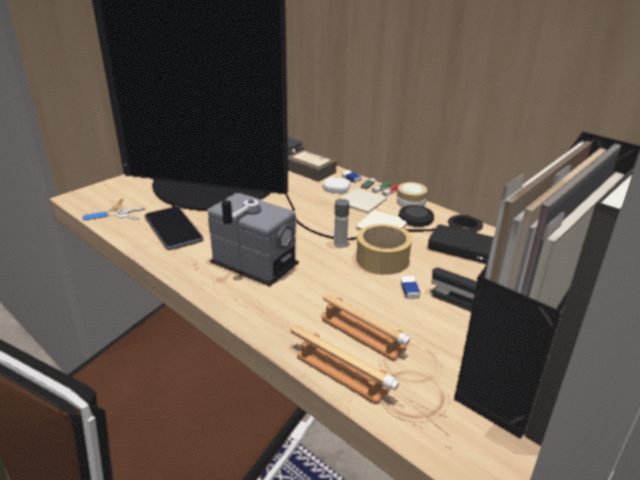

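The top view shows the sharpener at (250,258) with its collet facing right (285,247) and the knob at (251,289). The pencils lie at v≈268 (75 px long) and v≈308 (87 px long), so the lower one should be the hexagonal pencil. Both erasers point right.

Run:
```python
from h import *
import pickle
c=pickle.load(open("top.pkl","rb")); W=world(c); z=W[...,2]
a=cv2.resize(c["color"][255:325,335:445],None,fx=5,fy=5,interpolation=cv2.INTER_CUBIC)
b=cv2.resize(c["color"][225:300,205:295],None,fx=5,fy=5,interpolation=cv2.INTER_CUBIC)
H=max(a.shape[0],b.shape[0]); im=np.zeros((H,800,3),np.uint8)
a=cv2.resize(a,(440,280));b=cv2.resize(b,(360,300)); im=np.zeros((300,800,3),np.uint8); im[:280,:440]=a; im[:,440:]=b
save("crop",im)
print("desk z", np.nanmedian(z[200:240,400:440]))
def line(u0,u1,v0,v1,zl,zh,name):
    m=np.zeros(z.shape,bool); m[v0:v1,u0:u1]=True; m&=(z>zl)&(z<zh); P=W[m]
    ctr=P[:,:2].mean(0); d=np.linalg.svd(P[:,:2]-ctr)[2][0]; d*=np.sign(d[1]); s=(P[:,:2]-ctr)@d; n=(P[:,:2]-ctr)@[-d[1],d[0]]
    print(name,m.sum(),ctr,"dir",d,"yaw",np.degrees(np.arctan2(d[1],d[0])),"s",s.min(),s.max(),"n",n.min(),n.max(),"zmax",P[:,2].max(),np.percentile(P[:,2],90), "ends",ctr+d*s.min(),ctr+d*s.max())
line(335,445,290,325,.033,.06,"low"); line(335,425,255,282,.033,.06,"up")
# sharpener top
m=np.zeros(z.shape,bool); m[225:300,200:296]=True
k=m&(z>.135)&(z<.155); print("knob",k.sum(),W[k].mean(0))
t=m&(z>.095)&(z<.109); P=W[t]; r=cv2.minAreaRect((P[:,:2]*1000).astype(np.float32)); print("box",t.sum(),r,np.median(P[:,2]))
h=np.histogram(z[m&(z>.05)],bins=np.arange(.05,.16,.005)); print(h)
```

```text
desk z 6.368400689547588e-05
low 529 [0.4673 0.073 ] dir [-0.0797  0.9968] yaw 94.57392963081179 s -0.08415870718046227 0.08521484437488365 n -0.010356295572174873 0.011120284498923765 zmax 0.043842649359290005 0.039956897215955356 ends [ 0.4741 -0.0109] [0.4605 0.1579]
up 430 [0.5478 0.1004] dir [-0.0412  0.9992] yaw 92.35934329542467 s -0.07293005716602927 0.07546129756212266 n -0.011208150072248887 0.01480288408108757 zmax 0.04368418253982107 0.03967326711544524 ends [0.5508 0.0276] [0.5447 0.1758]
knob 70 [0.5023 0.3437 0.1451]
box 2574 ((561.2120971679688, 353.962890625), (80.04072570800781, 132.8166961669922), 11.144491195678711) 0.10493370870093892
(array([  11,   10,   11,   16,   12,    9,   14,   33,   45,   58, 1275,
       1272,   47,  174,   61,    4,    4,    6,   16,   48,    0]), array([0.05 , 0.055, 0.06 , 0.065, 0.07 , 0.075, 0.08 , 0.085, 0.09 ,
       0.095, 0.1  , 0.105, 0.11 , 0.115, 0.12 , 0.125, 0.13 , 0.135,
       0.14 , 0.145, 0.15 , 0.155]))
```

View pics/crop.png

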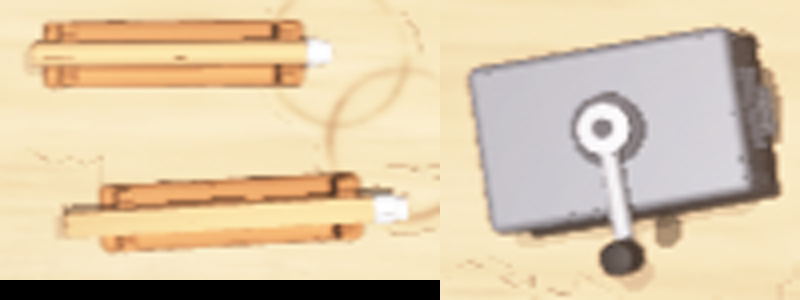

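The crop confirms that the lower pencil is the hexagonal one: 0.169 m long, flat-sided, plain end at +y. The sharpener's feed direction is about 101° yaw. I'll do one refinement pass using both cameras.

```bash
cat >> h.py <<'E'
def delta(o,p,yaw_y):
    """tool-axis shift and turn to TCP p, tool down, tool y at world angle yaw_y deg (mod 180)"""
    R=Ro.from_quat(o["ee_rot"]); y=np.radians(yaw_y)
    cs=[]
    for k in(0,np.pi):
        a=y+k; Y=np.array([np.cos(a),np.sin(a),0]); Z=np.array([0,0,-1.]); X=np.cross(Y,Z)
        cs.append((R.inv()*Ro.from_matrix(np.stack([X,Y,Z],1))).as_rotvec())
    return R.inv().apply(np.array(p)-o["position"]), min(cs,key=np.linalg.norm)
E
python3 - <<'E'
from h import *
import pickle
for n in("top","scene"):
    c=pickle.load(open(n+".pkl","rb")); W=world(c); z=W[...,2]; x=W[...,0]; y=W[...,1]
    print("==",n)
    m=(z>.0345)&(z<.042)&(x>.44)&(x<.50)&(y>-.02)&(y<.17); P=W[m]
    d=np.polyfit(P[:,1],P[:,0],1); print("pencil",m.sum(),"yaw",90-np.degrees(np.arctan(d[0])),"x at y=.06,.08",np.polyval(d,[.06,.08]),P[:,1].min(),P[:,1].max(),"ztop",np.percentile(P[:,2],[50,95]))
    hist=np.histogram(z[(x>.455)&(x<.485)&(y>.03)&(y<.11)],bins=np.arange(-.002,.045,.004)); print("rest z",hist[0])
    box=(x>.46)&(x<.66)&(y>.26)&(y<.45)
    P=W[box&(abs(z-.105)<.0025)]; r=cv2.minAreaRect((P[:,:2]*1000).astype(np.float32)); print("top",len(P),r, P.mean(0))
    P=W[box&(z>.112)&(z<.128)&(np.hypot(x-.56,y-.354)<.025)]; print("hub",len(P),P.mean(0) if len(P) else 0, P.min(0),P.max(0))
    P=W[box&(z>.142)&(z<.15)]; print("knob",len(P),P.mean(0),P.min(0),P.max(0))
    # front face relative coordinates with feed yaw 101.1
    a=np.radians(101.1); f=np.array([np.cos(a),np.sin(a)]); l=np.array([-f[1],f[0]])
    s=(W[...,:2]-[.561,.354])@f; t=(W[...,:2]-[.561,.354])@l
    q=(s<-.055)&(s>-.09)&(abs(t)<.05)&(z>.02)&(z<.1)
    P=np.stack([s[q],t[q],z[q]],1)
    print("front pts",len(P))
    for lo in np.arange(-.090,-.055,.003):
        k=(P[:,0]>=lo)&(P[:,0]<lo+.003)
        if k.sum(): print("s %.3f n %d t %.4f..%.4f z %.3f..%.3f"%(lo,k.sum(),P[k,1].min(),P[k,1].max(),P[k,2].min(),P[k,2].max()))
o=get_obs(); print(delta(o,[.468,.06,.20],4.5))
E
```

```text
== top
pencil 499 yaw 94.60635105658368 x at y=.06,.08 [0.4683 0.4667] -0.010634105957262227 0.157899165831386 ztop [0.0375 0.0406]
rest z [ 24  17 205  88   1   0   0   1  12 159  81]
top 2144 ((560.4203491210938, 357.13568115234375), (79.06436157226562, 125.14271545410156), 11.313920021057129) [0.5614 0.3566 0.105 ]
hub 178 [0.5568 0.3559 0.1188] [0.5363 0.3452 0.112 ] [0.5752 0.3695 0.1256]
knob 62 [0.5021 0.3443 0.1461] [0.4956 0.3373 0.1426] [0.5099 0.3521 0.1489]
front pts 230
s -0.069 n 49 t -0.0192..0.0183 z 0.034..0.096
s -0.066 n 52 t -0.0247..0.0269 z 0.026..0.099
s -0.063 n 57 t -0.0357..0.0347 z 0.024..0.099
s -0.060 n 70 t -0.0388..0.0385 z 0.020..0.100
s -0.057 n 2 t 0.0381..0.0398 z 0.092..0.100
== scene
pencil 846 yaw 94.53629903180239 x at y=.06,.08 [0.4665 0.4649] -0.011725728174644671 0.15695677904278021 ztop [0.0368 0.0389]
rest z [  1   0 720  43   0   0   0  48 124 345  76]
top 1207 ((558.8145141601562, 356.49420166015625), (80.6253890991211, 125.08956909179688), 11.320144653320312) [0.5606 0.3459 0.1041]
hub 146 [0.5546 0.3538 0.1172] [0.5354 0.3449 0.112 ] [0.5718 0.3711 0.1222]
knob 53 [0.5003 0.3433 0.1445] [0.4932 0.3368 0.142 ] [0.5078 0.351  0.1465]
front pts 1284
s -0.069 n 87 t -0.0176..0.0209 z 0.033..0.095
s -0.066 n 230 t -0.0242..0.0298 z 0.020..0.097
s -0.063 n 295 t -0.0351..0.0375 z 0.020..0.100
s -0.060 n 587 t -0.0405..0.0416 z 0.020..0.100
s -0.057 n 85 t -0.0407..0.0432 z 0.021..0.100
(array([-0.4372, -0.4473,  0.0422]), array([-0.001 ,  0.0008,  1.2346]))
```

The manual's scale: shifts go in shares of 60 cm and turns go in shares of 2 pi rad. Converting my numbers, -0.452 m / 0.6 = -0.7533, -0.438 m / 0.6 = -0.73, 1.235 rad / 6.2832 = 0.1966.

>>> {"op": "move_arm", "data": {
  "plan": [
    {"delta_pos": [-0.73, -0.7533, 0.15], "turn": [0, 0, 0.1966], "fingers": 0.4},
    {"delta_pos": [-0.73, -0.7533, 0.15], "turn": [0, 0, 0.1966], "fingers": 0.4},
    {"delta_pos": [-0.73, -0.7533, 0.15], "turn": [0, 0, 0.1966], "fingers": 0.4},
    {"delta_pos": [-0.73, -0.7533, 0.15], "turn": [0, 0, 0.1966], "fingers": 0.4},
    {"delta_pos": [-0.73, -0.7533, 0.15], "turn": [0, 0, 0.1966], "fingers": 0.4},
    {"delta_pos": [-0.73, -0.7533, 0.15], "turn": [0, 0, 0.1966], "fingers": 0.4},
    {"delta_pos": [-0.73, -0.7533, 0.15], "turn": [0, 0, 0.1966], "fingers": 0.4},
    {"delta_pos": [-0.73, -0.7533, 0.15], "turn": [0, 0, 0.1966], "fingers": 0.4},
    {"delta_pos": [-0.73, -0.7533, 0.15], "turn": [0, 0, 0.1966], "fingers": 0.4},
    {"delta_pos": [-0.73, -0.7533, 0.15], "turn": [0, 0, 0.1966], "fingers": 0.4},
    {"delta_pos": [-0.73, -0.7533, 0.15], "turn": [0, 0, 0.1966], "fingers": 0.4},
    {"delta_pos": [-0.73, -0.7533, 0.15], "turn": [0, 0, 0.1966], "fingers": 0.4}
  ]
}}

```text
clock: 1.6
position: [0.4674, 0.0554, 0.152]
ee_rot: [0.679, 0.734, -0.0, -0.0]
ft_force: [-0.4, 0.3, -0.4]
grip_width: 0.6
grasp_force: 0.0
```

```bash
cat >> h.py <<'E'
def wworld(o,c):
    v,u=np.mgrid[0:480,0:640]; dx=(u-c["cx"])/c["fx"]; dy=(v-c["cy"])/c["fy"]; r=np.hypot(dx,dy)+1e-9
    z=c["range_z"]; k=np.where(r<1.5,np.tan(np.minimum(r,1.5)),0)/r
    P=np.stack([dx*k*z,dy*k*z,z,np.ones_like(z)],-1)@c["tool_from_camera"].T
    W=Ro.from_quat(o["ee_rot"]).apply(P[...,:3].reshape(-1,3)).reshape(480,640,3)+o["position"]
    W[z==0]=np.nan
    return W
E
python3 - <<'E'
from h import *
o=get_obs(); c=camera("wrist"); save("w1",c["color"]); print(o["clock"],o["position"],o["ee_rot"],o["joint_pos"],o["grip_width"],c["fx"],c["cx"],c["cy"]); print(c["tool_from_camera"])
W=wworld(o,c); x,y,z=W[...,0],W[...,1],W[...,2]
m=(z>.034)&(z<.044)&(x>.44)&(x<.495)&(y>-.03)&(y<.18); P=W[m]; print(m.sum(), P.min(0) if m.any() else 0,P.max(0) if m.any() else 0)
d=np.polyfit(P[:,1],P[:,0],1); print("yaw",90-np.degrees(np.arctan(d[0])),np.polyval(d,[.02,.055,.1,.14]))
print(delta(o,[.468,.055,.028],4.57))
E
```

```text
1.6 [0.4674 0.0554 0.152 ] [ 0.6795  0.7337 -0.0004 -0.0002] [-0.7431  0.057   0.5497  1.9942 -0.0333  1.0999 -0.1022] 0.5998121848866952 371.64829954431775 321.07987497955156 243.5456368266614
[[ 0.0006 -0.9561 -0.2932  0.0761]
 [ 1.      0.0007 -0.0002  0.0001]
 [ 0.0004 -0.2932  0.9561 -0.132 ]
 [ 0.      0.      0.      1.    ]]
4131 [ 0.4548 -0.0078  0.034 ] [0.4808 0.1619 0.0415]
yaw 94.83678795025833 [0.4722 0.4693 0.4655 0.4621]
(array([-0.0005,  0.0007,  0.124 ]), array([-0.0009,  0.0001, -0.003 ]))
```

View pics/w1.png

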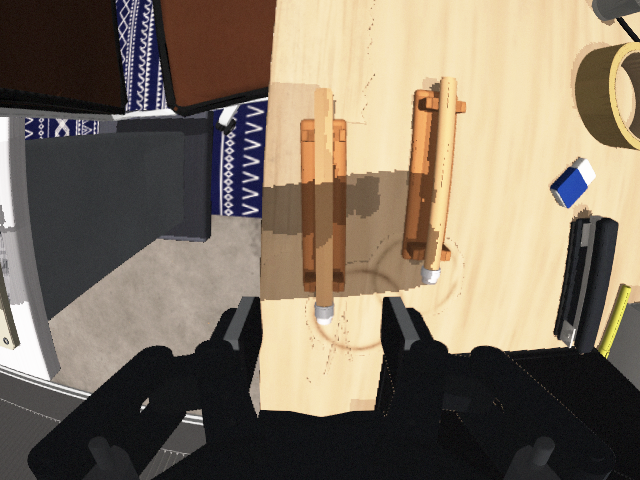

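The pencil is centred between the fingers at u≈323, and the rest combs are clear of the pads. I'll descend and grip.

To row units: 0.123 m / 0.6 = 0.205, 0.001 m / 0.6 = 0.0017, -0.003 rad / 6.2832 = -0.0005.

>>> {"op": "move_arm", "data": {
  "plan": [
    {"delta_pos": [0, 0.0017, 0.0833], "turn": [0, 0, -0.0005], "fingers": 0.4},
    {"delta_pos": [0, 0.0017, 0.15], "turn": [0, 0, -0.0005], "fingers": 0.4},
    {"delta_pos": [0, 0.0017, 0.1917], "turn": [0, 0, -0.0005], "fingers": 0.4},
    {"delta_pos": [0, 0.0017, 0.205], "turn": [0, 0, -0.0005], "fingers": 0.4},
    {"delta_pos": [0, 0.0017, 0.205], "turn": [0, 0, -0.0005], "fingers": 0.4},
    {"delta_pos": [0, 0.0017, 0.205], "turn": [0, 0, -0.0005], "fingers": 1},
    {"delta_pos": [0, 0.0017, 0.205], "turn": [0, 0, -0.0005], "fingers": 1},
    {"delta_pos": [0, 0.0017, 0.205], "turn": [0, 0, -0.0005], "fingers": 1},
    {"delta_pos": [0, 0.0017, 0.205], "turn": [0, 0, -0.0005], "fingers": 1},
    {"delta_pos": [0, 0.0017, 0.205], "turn": [0, 0, -0.0005], "fingers": 1}
  ],
  "force": 45
}}

```text
clock: 2.9
position: [0.4692, 0.056, 0.0302]
ee_rot: [0.678, 0.735, 0.001, 0.0]
ft_force: [-1.3, 0.4, 7.6]
grip_width: 0.127
grasp_force: 44.1
```

>>> {"op": "move_arm", "data": {
  "plan": [
    {"delta_pos": [0, 0, -0.0167], "fingers": 1},
    {"delta_pos": [0, 0, -0.0667], "fingers": 1},
    {"delta_pos": [0, 0, -0.1333], "fingers": 1},
    {"delta_pos": [0, 0, -0.2], "fingers": 1},
    {"delta_pos": [0, 0, -0.2], "fingers": 1},
    {"delta_pos": [0, 0, -0.2], "fingers": 1}
  ]
}}

```text
validation failed for argument at $.pl...
```

Run:
```python
from h import *
o=get_obs(); print(o["position"],o["ft_force"],o["grip_width"])
print(delta(o,[.600,.150,.145],11.3))
print(delta(o,[.600,.150,.073],11.3))
```

```text
[0.4692 0.056  0.0302] [-1.3397  0.4123  7.5761] 0.12744207880239697
(array([ 0.0832,  0.1381, -0.1146]), array([ 0.0013, -0.0009, -0.1163]))
(array([ 0.0831,  0.138 , -0.0426]), array([ 0.0013, -0.0009, -0.1163]))
```

To row units: 0.138 m / 0.6 = 0.23, -0.115 m / 0.6 = -0.1917, -0.116 rad / 6.2832 = -0.0185.

>>> {"op": "move_arm", "data": {
  "plan": [
    {"delta_pos": [0, 0, -0.0167], "turn": [0, 0, 0], "fingers": 1},
    {"delta_pos": [0, 0, -0.0667], "turn": [0, 0, 0], "fingers": 1},
    {"delta_pos": [0, 0, -0.1333], "turn": [0, 0, 0], "fingers": 1},
    {"delta_pos": [0, 0, -0.1917], "turn": [0, 0, 0], "fingers": 1},
    {"delta_pos": [0.0333, 0.0583, -0.1917], "turn": [0.0002, -0.0002, -0.0048], "fingers": 1},
    {"delta_pos": [0.0833, 0.1417, -0.1917], "turn": [0.0002, -0.0002, -0.0111], "fingers": 1},
    {"delta_pos": [0.1383, 0.23, -0.1667], "turn": [0.0002, -0.0002, -0.0185], "fingers": 1},
    {"delta_pos": [0.1383, 0.23, -0.1], "turn": [0.0002, -0.0002, -0.0185], "fingers": 1},
    {"delta_pos": [0.1383, 0.23, -0.0717], "turn": [0.0002, -0.0002, -0.0185], "fingers": 1},
    {"delta_pos": [0.1383, 0.23, -0.0717], "turn": [0.0002, -0.0002, -0.0185], "fingers": 1},
    {"delta_pos": [0.1383, 0.23, -0.0717], "turn": [0.0002, -0.0002, -0.0185], "fingers": 1}
  ]
}}

```text
clock: 4.28
position: [0.6001, 0.1493, 0.0742]
ee_rot: [0.634, 0.773, 0.0, 0.0]
ft_force: [-0.5, -0.1, -0.6]
grip_width: 0.128
grasp_force: 44.1
```

```bash
cat > m.py <<'E'
from h import *
import sys
n=sys.argv[1]
o=get_obs(); print(o["clock"],o["position"],o["ft_force"],o["grip_width"])
c=camera("wrist"); save(n,c["color"]); W=wworld(o,c)
f=Ro.from_quat(o["ee_rot"]).as_matrix()[:,0]
T=Ro.from_quat(o["ee_rot"]).inv().apply((W-o["position"]).reshape(-1,3)).reshape(W.shape)
np.savez(n+".npz",W=W,T=T)
# pencil in tool frame
m=(abs(T[...,1])<.015)&(abs(T[...,2])<.02)&(T[...,0]>.02)&(T[...,0]<.12); P=T[m]
print("pencil px",m.sum())
for a in np.arange(.02,.12,.01):
    k=(P[:,0]>=a)&(P[:,0]<a+.01)
    if k.sum(): q=P[k]; print("tx %.2f n %d ymid %.4f [%.4f %.4f] ztop %.4f"%(a,k.sum(),(q[:,1].min()+q[:,1].max())/2,q[:,1].min(),q[:,1].max(),np.percentile(q[:,2],3)))
print("tip",P[:,0].max())
E
python3 m.py w2
```

```text
4.275 [0.6001 0.1493 0.0742] [-0.5164 -0.0586 -0.5703] 0.12849971012797093
pencil px 8380
tx 0.02 n 817 ymid 0.0002 [-0.0057 0.0061] ztop -0.0094
tx 0.03 n 883 ymid 0.0002 [-0.0056 0.0060] ztop -0.0093
tx 0.04 n 946 ymid 0.0000 [-0.0058 0.0059] ztop -0.0092
tx 0.05 n 991 ymid 0.0002 [-0.0057 0.0061] ztop -0.0093
tx 0.06 n 1030 ymid 0.0001 [-0.0059 0.0061] ztop -0.0094
tx 0.07 n 1062 ymid 0.0000 [-0.0059 0.0059] ztop -0.0095
tx 0.08 n 1073 ymid 0.0002 [-0.0059 0.0063] ztop -0.0094
tx 0.09 n 1036 ymid 0.0000 [-0.0059 0.0059] ztop -0.0093
tx 0.10 n 542 ymid 0.0000 [-0.0058 0.0059] ztop -0.0093
tip 0.10638483636025414
```

View pics/w2.png

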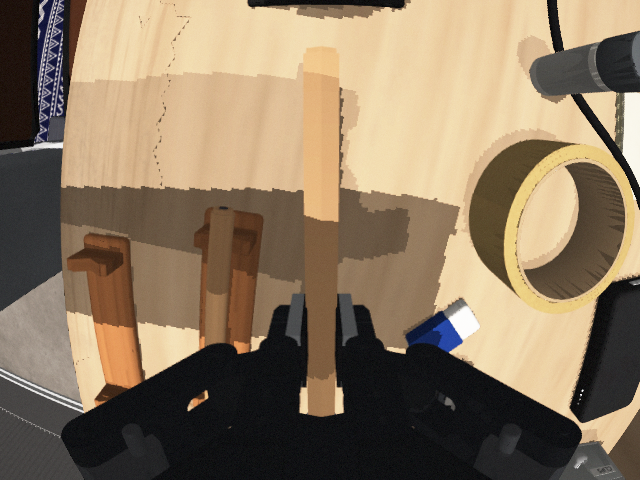

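The pencil sits straight in the grip, with its tip at (320,50) and its axis about 2 mm above the TCP. Next I'll compare the pencil and the collet within the same camera frame.

Run:
```python
from h import *
o=get_obs(); R=Ro.from_quat(o["ee_rot"])
for n in("top","scene"):
    c=camera(n); W=world(c); save(n+"2",c["color"])
    T=R.inv().apply((W-o["position"]).reshape(-1,3)).reshape(W.shape); x,y,z=T[...,0],T[...,1],T[...,2]
    m=(abs(y)<.015)&(abs(z)<.02)&(x>.045)&(x<.115); P=T[m]
    if m.sum():
        d=np.polyfit(P[:,0],P[:,1],1); r=P[P[:,2]<-.005]
        print(n,"pencil",m.sum(),"ends",P[:,0].max(),"y",[P[:,1].min(),P[:,1].max()],"slope",d,"ztop",np.percentile(P[:,2],3), "ridge y",r[:,1].mean())
    m=(x>.12)&(x<.165)&(abs(y)<.03)&(z>-.025)&(z<.03); P=T[m]
    print("boss px",m.sum())
    for a in np.arange(.12,.165,.003):
        k=(P[:,0]>=a)&(P[:,0]<a+.003)
        if k.sum(): q=P[k]; print("x %.3f n %d y %.4f..%.4f z %.4f..%.4f"%(a,k.sum(),q[:,1].min(),q[:,1].max(),q[:,2].min(),q[:,2].max()))
im=cv2.resize(c["color"][170:320,190:390],(800,600),interpolation=cv2.INTER_CUBIC); save("sc2",im)
```

```text
top pencil 190 ends 0.10206556243332938 y [np.float64(-0.007113168364204337), np.float64(0.005080845177232968)] slope [ 0.0003 -0.0012] ztop -0.010319007273966287 ridge y -0.0010872954440712518
boss px 147
x 0.141 n 57 y -0.0185..0.0204 z -0.0236..0.0167
x 0.144 n 32 y -0.0184..0.0206 z -0.0236..-0.0060
x 0.147 n 58 y -0.0299..0.0294 z -0.0248..0.0289
scene pencil 271 ends 0.10275771219533691 y [np.float64(-0.009178166614959562), np.float64(0.004727551596459382)] slope [ 0.0018 -0.0048] ztop -0.008044144066495632 ridge y -0.0030068570239189887
boss px 646
x 0.138 n 5 y -0.0134..0.0182 z -0.0030..0.0142
x 0.141 n 197 y -0.0206..0.0221 z -0.0226..0.0216
x 0.144 n 76 y -0.0195..0.0196 z -0.0223..0.0299
x 0.147 n 261 y -0.0299..0.0294 z -0.0250..0.0299
x 0.150 n 104 y -0.0299..0.0299 z -0.0248..0.0298
x 0.153 n 3 y -0.0068..0.0102 z -0.0108..0.0055
```

View pics/sc2.png

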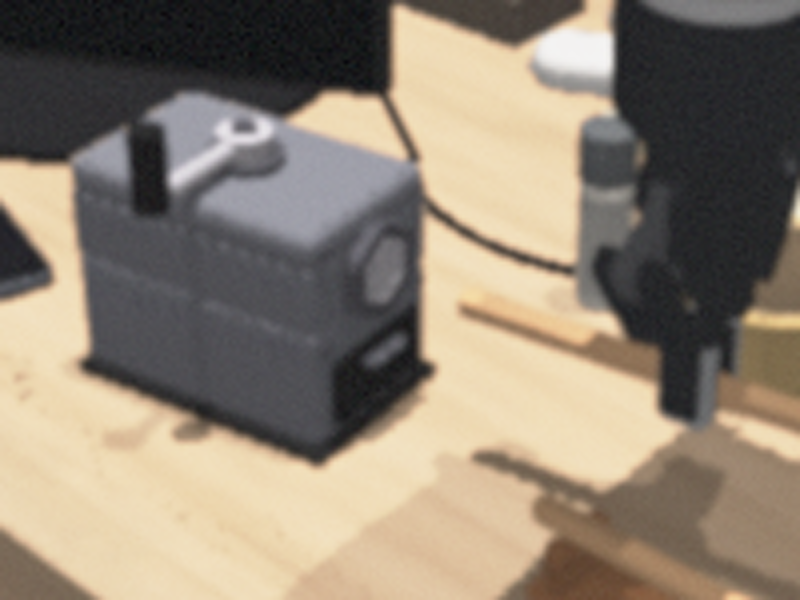

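The picture shows the tip lined up with the collet at (385,265). In both cameras the collet is about 2 mm further towards tool +y, and the gap is about 37 mm. I'll shift sideways and approach.

To row units: 0.044 m / 0.6 = 0.0733, 0.002 m / 0.6 = 0.0033.

>>> {"op": "move_arm", "data": {
  "plan": [
    {"delta_pos": [0, 0.0033, 0.0017], "turn": [0, 0, 0], "fingers": 1},
    {"delta_pos": [0.025, 0.0033, 0.0017], "turn": [0, 0, 0], "fingers": 1},
    {"delta_pos": [0.05, 0.0033, 0.0017], "turn": [0, 0, 0], "fingers": 1},
    {"delta_pos": [0.06, 0.0033, 0.0017], "turn": [0, 0, 0], "fingers": 1},
    {"delta_pos": [0.0667, 0.0033, 0.0017], "turn": [0, 0, 0], "fingers": 1},
    {"delta_pos": [0.07, 0.0033, 0.0017], "turn": [0, 0, 0], "fingers": 1},
    {"delta_pos": [0.0733, 0.0033, 0.0017], "turn": [0, 0, 0], "fingers": 1}
  ]
}}

```text
clock: 5.3
position: [0.5929, 0.1928, 0.0713]
ee_rot: [0.634, 0.773, -0.001, 0.0]
ft_force: [0.0, 1.3, 0.1]
grip_width: 0.121
grasp_force: 44.1
```

```bash
python3 m.py w3|head -1
python3 - <<'E'
from h import *
T=np.load("w3.npz")["T"]; x,y,z=T[...,0],T[...,1],T[...,2]
for a in np.arange(.085,.125,.003):
    k=(x>=a)&(x<a+.003)&(abs(y)<.03)&(z>-.03)&(z<.03)
    if k.sum(): q=T[k]; print("x %.3f n %d y %.4f..%.4f z %.4f..%.4f"%(a,k.sum(),q[:,1].min(),q[:,1].max(),q[:,2].min(),q[:,2].max()))
im=cv2.imread("pics/w3.png")[0:120,240:400]; cv2.imwrite("pics/w3c.png",cv2.resize(im,(800,600),interpolation=cv2.INTER_CUBIC))
E
```

```text
5.3 [0.5929 0.1928 0.0713] [0.0486 1.2633 0.1043] 0.12113720194711637
x 0.085 n 317 y -0.0055..0.0063 z -0.0098..-0.0038
x 0.088 n 310 y -0.0055..0.0062 z -0.0099..-0.0041
x 0.091 n 311 y -0.0059..0.0059 z -0.0099..-0.0037
x 0.094 n 315 y -0.0058..0.0059 z -0.0094..-0.0043
x 0.097 n 312 y -0.0059..0.0059 z -0.0099..-0.0039
x 0.100 n 2425 y -0.0187..0.0215 z -0.0274..0.0143
x 0.103 n 1417 y -0.0282..0.0300 z -0.0282..0.0300
x 0.106 n 3901 y -0.0300..0.0300 z -0.0300..0.0298
x 0.109 n 588 y -0.0300..0.0300 z -0.0300..0.0273
x 0.112 n 4 y -0.0128..0.0156 z -0.0101..-0.0072
```

View pics/w3c.png

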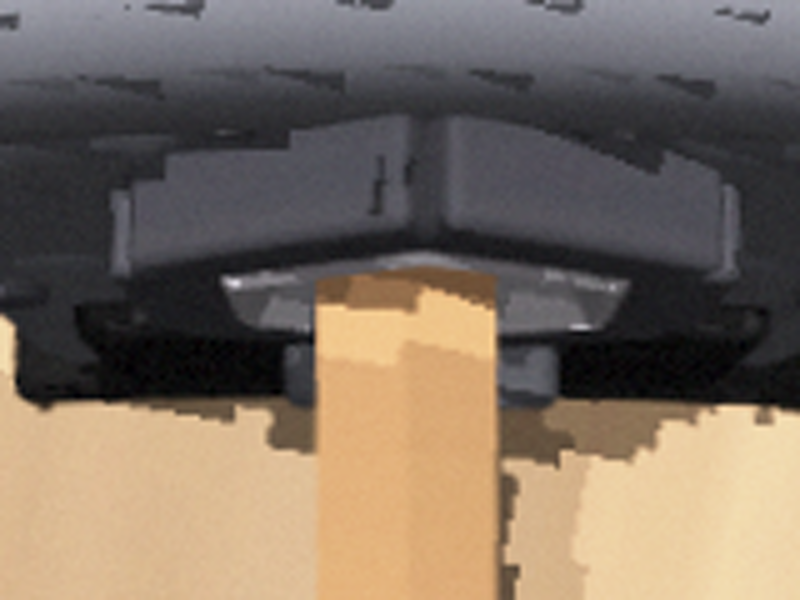

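The tip is inside the funnel. The pencil centre is at u≈406 and the funnel centre at ≈427, so it is about 1.4 mm off in y. It is also about 1.4 mm low. I'll correct both and feed to the throat.

To row units: 0.01 m / 0.6 = 0.0167, 0.002 m / 0.6 = 0.0033.

>>> {"op": "move_arm", "data": {
  "plan": [
    {"delta_pos": [0, 0.0023, -0.0023], "turn": [0, 0, 0], "fingers": 1},
    {"delta_pos": [0, 0.0023, -0.0023], "turn": [0, 0, 0], "fingers": 1},
    {"delta_pos": [0.0033, 0.0023, -0.0023], "turn": [0, 0, 0], "fingers": 1},
    {"delta_pos": [0.0067, 0.0023, -0.0023], "turn": [0, 0, 0], "fingers": 1},
    {"delta_pos": [0.01, 0.0023, -0.0023], "turn": [0, 0, 0], "fingers": 1},
    {"delta_pos": [0.0133, 0.0023, -0.0023], "turn": [0, 0, 0], "fingers": 1},
    {"delta_pos": [0.0167, 0.0023, -0.0023], "turn": [0, 0, 0], "fingers": 1},
    {"delta_pos": [0.0167, 0.0023, -0.0023], "turn": [0, 0, 0], "fingers": 1}
  ]
}}

```text
clock: 6.35
position: [0.5921, 0.2035, 0.0726]
ee_rot: [0.634, 0.773, -0.001, -0.0]
ft_force: [0.2, 0.2, -1.1]
grip_width: 0.125
grasp_force: 44.1
```

To row units: 0.012 m / 0.6 = 0.02, 0.01 m / 0.6 = 0.0167.

>>> {"op": "move_arm", "data": {
  "plan": [
    {"delta_pos": [0.0033, 0, 0], "turn": [0, 0, 0], "fingers": 1},
    {"delta_pos": [0.0067, 0, 0], "turn": [0, 0, 0], "fingers": 1},
    {"delta_pos": [0.01, 0, 0], "turn": [0, 0, 0], "fingers": 1},
    {"delta_pos": [0.0133, 0, 0], "turn": [0, 0, 0], "fingers": 1},
    {"delta_pos": [0.0167, 0, 0], "turn": [0, 0, 0], "fingers": 1},
    {"delta_pos": [0.02, 0, 0], "turn": [0, 0, 0], "fingers": 1}
  ]
}}

```text
clock: 7.1
position: [0.5902, 0.2133, 0.0726]
ee_rot: [0.635, 0.773, -0.001, 0.001]
ft_force: [1.9, -4.5, -0.6]
grip_width: 0.124
grasp_force: 44.2
```

To row units: 0.01 m / 0.6 = 0.0167, 0.008 m / 0.6 = 0.0133.

>>> {"op": "move_arm", "data": {
  "plan": [
    {"delta_pos": [0.0033, 0, 0], "turn": [0, 0, 0], "fingers": 1},
    {"delta_pos": [0.0067, 0, 0], "turn": [0, 0, 0], "fingers": 1},
    {"delta_pos": [0.01, 0, 0], "turn": [0, 0, 0], "fingers": 1},
    {"delta_pos": [0.0133, 0, 0], "turn": [0, 0, 0], "fingers": 1},
    {"delta_pos": [0.0167, 0, 0], "turn": [0, 0, 0], "fingers": 1}
  ]
}}

```text
clock: 7.72
position: [0.5879, 0.225, 0.0726]
ee_rot: [0.634, 0.773, -0.001, 0.0]
ft_force: [0.3, -5.1, -0.1]
grip_width: 0.125
grasp_force: 44.1
```

```bash
cat > f.py <<'E'
from h import *
o=get_obs(); R=Ro.from_quat(o["ee_rot"]).as_matrix(); f=R[:,0]
print("clock",o["clock"],"pos",o["position"],"feed",o["position"]@f,"F tool axes",o["ft_force"]@R,"yaw",np.degrees(np.arctan2(f[1],f[0])),"pitch",f[2])
E
python3 f.py; python3 m.py w4 >/dev/null
python3 - <<'E'
import numpy as np
T=np.load("w4.npz")["T"]; x,y,z=T[...,0],T[...,1],T[...,2]
for a in np.arange(.045,.09,.004):
    k=(x>=a)&(x<a+.004)&(abs(y)<.024)&(z>-.03)&(z<.03)
    if k.sum(): q=T[k]; print("x %.3f n %d y %.4f..%.4f z %.4f"%(a,k.sum(),q[:,1].min(),q[:,1].max(),q[:,2].min()))
E
```

```text
clock 7.725 pos [0.5879 0.225  0.0726] feed 0.10549847003811784 F tool axes [-5.0138 -0.6842  0.1281] yaw 101.28932581773387 pitch -0.0008541140882772108
x 0.045 n 383 y -0.0058..0.0058 z -0.0101
x 0.049 n 388 y -0.0057..0.0058 z -0.0099
x 0.053 n 395 y -0.0057..0.0061 z -0.0101
x 0.057 n 406 y -0.0057..0.0061 z -0.0105
x 0.061 n 409 y -0.0056..0.0060 z -0.0100
x 0.065 n 323 y -0.0145..0.0096 z -0.0223
x 0.069 n 1616 y -0.0199..0.0201 z -0.0258
x 0.073 n 1731 y -0.0239..0.0240 z -0.0300
x 0.077 n 43 y -0.0240..0.0233 z -0.0300
```

To row units: 0.0015 m / 0.6 = 0.0025, 0.001 m / 0.6 = 0.0017.

>>> {"op": "move_arm", "data": {
  "plan": [
    {"delta_pos": [0.0008, 0, 0], "turn": [0, 0, 0], "fingers": 1},
    {"delta_pos": [0.0017, 0, 0], "turn": [0, 0, 0], "fingers": 1},
    {"delta_pos": [0.0025, 0, 0], "turn": [0, 0, 0], "fingers": 1},
    {"delta_pos": [0.0025, 0, 0], "turn": [0, 0, 0], "fingers": 1},
    {"delta_pos": [0.0025, 0, 0], "turn": [0, 0, 0], "fingers": 1}
  ]
}}

```text
clock: 8.4
position: [0.5876, 0.2264, 0.0726]
ee_rot: [0.634, 0.773, -0.001, -0.0]
ft_force: [0.9, -3.7, -0.6]
grip_width: 0.13
grasp_force: 44.1
```

To row units: 0.0015 m / 0.6 = 0.0025, 0.001 m / 0.6 = 0.0017.

>>> {"op": "move_arm", "data": {
  "plan": [
    {"delta_pos": [0.0008, 0, 0], "turn": [0, 0, 0], "fingers": 1},
    {"delta_pos": [0.0017, 0, 0], "turn": [0, 0, 0], "fingers": 1},
    {"delta_pos": [0.0025, 0, 0], "turn": [0, 0, 0], "fingers": 1},
    {"delta_pos": [0.0025, 0, 0], "turn": [0, 0, 0], "fingers": 1}
  ]
}}

```text
clock: 8.9
position: [0.5873, 0.2278, 0.0726]
ee_rot: [0.634, 0.773, -0.001, -0.0]
ft_force: [1.3, -3.3, 0.2]
grip_width: 0.123
grasp_force: 44.1
```

To row units: 0.0015 m / 0.6 = 0.0025, 0.001 m / 0.6 = 0.0017.

>>> {"op": "move_arm", "data": {
  "plan": [
    {"delta_pos": [0.0008, 0, 0], "turn": [0, 0, 0], "fingers": 1},
    {"delta_pos": [0.0017, 0, 0], "turn": [0, 0, 0], "fingers": 1},
    {"delta_pos": [0.0025, 0, 0], "turn": [0, 0, 0], "fingers": 1},
    {"delta_pos": [0.0025, 0, 0], "turn": [0, 0, 0], "fingers": 1}
  ]
}}

```text
clock: 9.4
position: [0.587, 0.2294, 0.0726]
ee_rot: [0.634, 0.773, -0.001, -0.0]
ft_force: [0.9, -3.0, -0.4]
grip_width: 0.126
grasp_force: 44.1
```

>>> {"op": "move_arm", "data": {
  "plan": [
    {"delta_pos": [0.0008, 0, 0], "turn": [0, 0, 0], "fingers": 1},
    {"delta_pos": [0.0017, 0, 0], "turn": [0, 0, 0], "fingers": 1},
    {"delta_pos": [0.0025, 0, 0], "turn": [0, 0, 0], "fingers": 1},
    {"delta_pos": [0.0025, 0, 0], "turn": [0, 0, 0], "fingers": 1}
  ]
}}

```text
clock: 9.9
position: [0.5867, 0.2309, 0.0726]
ee_rot: [0.634, 0.773, -0.001, -0.0]
ft_force: [0.6, -3.5, 0.1]
grip_width: 0.127
grasp_force: 44.1
```

To row units: 0.0016 m / 0.6 = 0.0027, 0.0012 m / 0.6 = 0.002.

>>> {"op": "move_arm", "data": {
  "plan": [
    {"delta_pos": [0.001, 0, 0], "turn": [0, 0, 0], "fingers": 1},
    {"delta_pos": [0.002, 0, 0], "turn": [0, 0, 0], "fingers": 1},
    {"delta_pos": [0.0027, 0, 0], "turn": [0, 0, 0], "fingers": 1},
    {"delta_pos": [0.0027, 0, 0], "turn": [0, 0, 0], "fingers": 1}
  ]
}}

```text
clock: 10.4
position: [0.5864, 0.2324, 0.0726]
ee_rot: [0.634, 0.773, -0.001, -0.0]
ft_force: [1.2, -3.3, -0.2]
grip_width: 0.125
grasp_force: 44.1
```

To row units: 0.0016 m / 0.6 = 0.0027, 0.0012 m / 0.6 = 0.002.

>>> {"op": "move_arm", "data": {
  "plan": [
    {"delta_pos": [0.001, 0, 0], "turn": [0, 0, 0], "fingers": 1},
    {"delta_pos": [0.002, 0, 0], "turn": [0, 0, 0], "fingers": 1},
    {"delta_pos": [0.0027, 0, 0], "turn": [0, 0, 0], "fingers": 1},
    {"delta_pos": [0.0027, 0, 0], "turn": [0, 0, 0], "fingers": 1}
  ]
}}

```text
clock: 10.9
position: [0.5861, 0.234, 0.0726]
ee_rot: [0.634, 0.773, -0.001, -0.0]
ft_force: [0.2, -3.1, -0.8]
grip_width: 0.124
grasp_force: 44.1
```

To row units: 0.0016 m / 0.6 = 0.0027, 0.0012 m / 0.6 = 0.002.

>>> {"op": "move_arm", "data": {
  "plan": [
    {"delta_pos": [0.001, 0, 0], "turn": [0, 0, 0], "fingers": 1},
    {"delta_pos": [0.002, 0, 0], "turn": [0, 0, 0], "fingers": 1},
    {"delta_pos": [0.0027, 0, 0], "turn": [0, 0, 0], "fingers": 1},
    {"delta_pos": [0.0027, 0, 0], "turn": [0, 0, 0], "fingers": 1}
  ]
}}

```text
clock: 11.4
position: [0.5858, 0.2355, 0.0726]
ee_rot: [0.634, 0.773, -0.001, -0.0]
ft_force: [1.0, -3.3, -0.2]
grip_width: 0.126
grasp_force: 44.1
```

To row units: 0.0016 m / 0.6 = 0.0027, 0.0012 m / 0.6 = 0.002.

>>> {"op": "move_arm", "data": {
  "plan": [
    {"delta_pos": [0.001, 0, 0], "turn": [0, 0, 0], "fingers": 1},
    {"delta_pos": [0.002, 0, 0], "turn": [0, 0, 0], "fingers": 1},
    {"delta_pos": [0.0027, 0, 0], "turn": [0, 0, 0], "fingers": 1},
    {"delta_pos": [0.0027, 0, 0], "turn": [0, 0, 0], "fingers": 1}
  ]
}}

```text
clock: 11.9
position: [0.5855, 0.2371, 0.0726]
ee_rot: [0.634, 0.773, -0.001, -0.0]
ft_force: [0.6, -3.2, 0.0]
grip_width: 0.13
grasp_force: 44.1
```

To row units: 0.0016 m / 0.6 = 0.0027, 0.0012 m / 0.6 = 0.002.

>>> {"op": "move_arm", "data": {
  "plan": [
    {"delta_pos": [0.001, 0, 0], "turn": [0, 0, 0], "fingers": 1},
    {"delta_pos": [0.002, 0, 0], "turn": [0, 0, 0], "fingers": 1},
    {"delta_pos": [0.0027, 0, 0], "turn": [0, 0, 0], "fingers": 1},
    {"delta_pos": [0.0027, 0, 0], "turn": [0, 0, 0], "fingers": 1}
  ]
}}

```text
clock: 12.4
position: [0.5852, 0.2387, 0.0727]
ee_rot: [0.634, 0.773, -0.001, -0.0]
ft_force: [0.9, -4.0, -0.3]
grip_width: 0.128
grasp_force: 44.1
```

To row units: 0.0012 m / 0.6 = 0.002, 0.001 m / 0.6 = 0.0017.

>>> {"op": "move_arm", "data": {
  "plan": [
    {"delta_pos": [0.0008, 0, 0], "turn": [0, 0, 0], "fingers": 1},
    {"delta_pos": [0.0017, 0, 0], "turn": [0, 0, 0], "fingers": 1},
    {"delta_pos": [0.002, 0, 0], "turn": [0, 0, 0], "fingers": 1},
    {"delta_pos": [0.002, 0, 0], "turn": [0, 0, 0], "fingers": 1}
  ]
}}

```text
clock: 12.9
position: [0.5849, 0.2397, 0.0726]
ee_rot: [0.634, 0.773, -0.001, 0.0]
ft_force: [1.3, -3.9, -0.8]
grip_width: 0.123
grasp_force: 44.1
```

To row units: 0.0016 m / 0.6 = 0.0027, 0.0012 m / 0.6 = 0.002.

>>> {"op": "move_arm", "data": {
  "plan": [
    {"delta_pos": [0.001, 0, 0], "turn": [0, 0, 0], "fingers": 1},
    {"delta_pos": [0.002, 0, 0], "turn": [0, 0, 0], "fingers": 1},
    {"delta_pos": [0.0027, 0, 0], "turn": [0, 0, 0], "fingers": 1},
    {"delta_pos": [0.0027, 0, 0], "turn": [0, 0, 0], "fingers": 1}
  ]
}}

```text
clock: 13.4
position: [0.5846, 0.2415, 0.0726]
ee_rot: [0.634, 0.773, -0.001, -0.0]
ft_force: [0.7, -3.8, -1.1]
grip_width: 0.122
grasp_force: 44.1
```

To row units: 0.0016 m / 0.6 = 0.0027, 0.0012 m / 0.6 = 0.002.

>>> {"op": "move_arm", "data": {
  "plan": [
    {"delta_pos": [0.001, 0, 0], "turn": [0, 0, 0], "fingers": 1},
    {"delta_pos": [0.002, 0, 0], "turn": [0, 0, 0], "fingers": 1},
    {"delta_pos": [0.0027, 0, 0], "turn": [0, 0, 0], "fingers": 1},
    {"delta_pos": [0.0027, 0, 0], "turn": [0, 0, 0], "fingers": 1}
  ]
}}

```text
clock: 13.9
position: [0.5843, 0.243, 0.0726]
ee_rot: [0.634, 0.773, -0.001, -0.0]
ft_force: [1.0, -3.5, -0.8]
grip_width: 0.128
grasp_force: 44.1
```

To row units: 0.0016 m / 0.6 = 0.0027, 0.0012 m / 0.6 = 0.002.

>>> {"op": "move_arm", "data": {
  "plan": [
    {"delta_pos": [0.001, 0, 0], "turn": [0, 0, 0], "fingers": 1},
    {"delta_pos": [0.002, 0, 0], "turn": [0, 0, 0], "fingers": 1},
    {"delta_pos": [0.0027, 0, 0], "turn": [0, 0, 0], "fingers": 1},
    {"delta_pos": [0.0027, 0, 0], "turn": [0, 0, 0], "fingers": 1}
  ]
}}

```text
clock: 14.4
position: [0.584, 0.2445, 0.0726]
ee_rot: [0.634, 0.773, -0.001, -0.0]
ft_force: [1.0, -3.5, -0.0]
grip_width: 0.124
grasp_force: 44.1
```

To row units: 0.0016 m / 0.6 = 0.0027, 0.0012 m / 0.6 = 0.002.

>>> {"op": "move_arm", "data": {
  "plan": [
    {"delta_pos": [0.001, 0, 0], "turn": [0, 0, 0], "fingers": 1},
    {"delta_pos": [0.002, 0, 0], "turn": [0, 0, 0], "fingers": 1},
    {"delta_pos": [0.0027, 0, 0], "turn": [0, 0, 0], "fingers": 1},
    {"delta_pos": [0.0027, 0, 0], "turn": [0, 0, 0], "fingers": 1}
  ]
}}

```text
clock: 14.9
position: [0.5837, 0.2461, 0.0726]
ee_rot: [0.634, 0.773, -0.001, -0.0]
ft_force: [1.3, -3.5, -1.2]
grip_width: 0.129
grasp_force: 44.1
```

To row units: 0.0016 m / 0.6 = 0.0027, 0.0012 m / 0.6 = 0.002.

>>> {"op": "move_arm", "data": {
  "plan": [
    {"delta_pos": [0.001, 0, 0], "turn": [0, 0, 0], "fingers": 1},
    {"delta_pos": [0.002, 0, 0], "turn": [0, 0, 0], "fingers": 1},
    {"delta_pos": [0.0027, 0, 0], "turn": [0, 0, 0], "fingers": 1},
    {"delta_pos": [0.0027, 0, 0], "turn": [0, 0, 0], "fingers": 1}
  ]
}}

```text
clock: 15.4
position: [0.5833, 0.2477, 0.0726]
ee_rot: [0.634, 0.773, -0.001, -0.0]
ft_force: [0.4, -3.2, 0.3]
grip_width: 0.126
grasp_force: 44.1
```

To row units: 0.0016 m / 0.6 = 0.0027, 0.0012 m / 0.6 = 0.002.

>>> {"op": "move_arm", "data": {
  "plan": [
    {"delta_pos": [0.001, 0, 0], "turn": [0, 0, 0], "fingers": 1},
    {"delta_pos": [0.002, 0, 0], "turn": [0, 0, 0], "fingers": 1},
    {"delta_pos": [0.0027, 0, 0], "turn": [0, 0, 0], "fingers": 1},
    {"delta_pos": [0.0027, 0, 0], "turn": [0, 0, 0], "fingers": 1}
  ]
}}

```text
clock: 15.9
position: [0.5832, 0.2485, 0.0726]
ee_rot: [0.634, 0.773, -0.001, 0.0]
ft_force: [0.6, -4.9, -0.1]
grip_width: 0.123
grasp_force: 44.1
```

To row units: 0.0004 m / 0.6 = 0.0007, 0.0002 m / 0.6 = 0.0003.

>>> {"op": "move_arm", "data": {
  "plan": [
    {"delta_pos": [0.0003, 0, 0], "turn": [0, 0, 0], "fingers": 1},
    {"delta_pos": [0.0007, 0, 0], "turn": [0, 0, 0], "fingers": 1},
    {"delta_pos": [0.0007, 0, 0], "turn": [0, 0, 0], "fingers": 1}
  ]
}}

```text
clock: 16.27
position: [0.5832, 0.2485, 0.0726]
ee_rot: [0.634, 0.773, -0.001, 0.0]
ft_force: [1.1, -6.7, -0.0]
grip_width: 0.123
grasp_force: 44.2
```

To row units: 0.0006 m / 0.6 = 0.001, 0.0003 m / 0.6 = 0.0005.

>>> {"op": "move_arm", "data": {
  "plan": [
    {"delta_pos": [0.0005, 0, 0], "turn": [0, 0, 0], "fingers": 1},
    {"delta_pos": [0.001, 0, 0], "turn": [0, 0, 0], "fingers": 1},
    {"delta_pos": [0.001, 0, 0], "turn": [0, 0, 0], "fingers": 1},
    {"delta_pos": [0.001, 0, 0], "turn": [0, 0, 0], "fingers": 1}
  ]
}}

```text
clock: 16.77
position: [0.5831, 0.2487, 0.0725]
ee_rot: [0.635, 0.773, -0.001, 0.001]
ft_force: [1.3, -6.9, 0.7]
grip_width: 0.127
grasp_force: 44.2
```

```bash
python3 f.py; python3 m.py w5 >/dev/null
python3 - <<'E'
import numpy as np
T=np.load("w5.npz")["T"]; x,y,z=T[...,0],T[...,1],T[...,2]
for a in np.arange(.02,.06,.002):
    k=(x>=a)&(x<a+.002)&(abs(y)<.024)&(z>-.03)&(z<.03)
    if k.sum(): q=T[k]; print("x %.3f n %d y %.4f..%.4f z %.4f"%(a,k.sum(),q[:,1].min(),q[:,1].max(),q[:,2].min()))
E
```

```text
clock 16.775 pos [0.5831 0.2487 0.0725] feed 0.13023204959766088 F tool axes [-7.0283 -0.0287 -0.7154] yaw 101.22564612750541 pitch -0.002419915828055613
x 0.020 n 160 y -0.0057..0.0058 z -0.0103
x 0.022 n 160 y -0.0057..0.0058 z -0.0097
x 0.024 n 161 y -0.0057..0.0058 z -0.0094
x 0.026 n 163 y -0.0056..0.0061 z -0.0104
x 0.028 n 173 y -0.0056..0.0061 z -0.0107
x 0.030 n 174 y -0.0056..0.0060 z -0.0099
x 0.032 n 174 y -0.0056..0.0060 z -0.0103
x 0.034 n 184 y -0.0055..0.0060 z -0.0098
x 0.036 n 175 y -0.0055..0.0060 z -0.0096
x 0.038 n 184 y -0.0058..0.0059 z -0.0098
x 0.040 n 39 y -0.0058..0.0059 z -0.0096
x 0.044 n 307 y -0.0195..0.0198 z -0.0261
x 0.046 n 742 y -0.0200..0.0202 z -0.0261
x 0.048 n 599 y -0.0194..0.0182 z -0.0264
x 0.050 n 217 y -0.0142..0.0238 z -0.0293
x 0.052 n 159 y -0.0240..0.0237 z -0.0300
```

To row units: 0.0008 m / 0.6 = 0.0013, 0.0004 m / 0.6 = 0.0007.

>>> {"op": "move_arm", "data": {
  "plan": [
    {"delta_pos": [0.0007, 0, 0], "turn": [0, 0, 0], "fingers": 1},
    {"delta_pos": [0.0013, 0, 0], "turn": [0, 0, 0], "fingers": 1},
    {"delta_pos": [0.0013, 0, 0], "turn": [0, 0, 0], "fingers": 1},
    {"delta_pos": [0.0013, 0, 0], "turn": [0, 0, 0], "fingers": 1}
  ]
}}

```text
clock: 17.32
position: [0.5831, 0.2489, 0.0725]
ee_rot: [0.635, 0.773, -0.002, 0.001]
ft_force: [1.0, -9.2, -0.1]
grip_width: 0.131
grasp_force: 44.2
```

The force climbs from a drag of about 3.5 N to 9 N while the position stalls, so the pencil is on the stop. I'll release and rise.

>>> {"op": "move_arm", "data": {
  "plan": [
    {"delta_pos": [0, 0, 0], "turn": [0, 0, 0], "fingers": 0.6},
    {"delta_pos": [0, 0, 0], "turn": [0, 0, 0], "fingers": 0.6},
    {"delta_pos": [0, 0, 0], "turn": [0, 0, 0], "fingers": 0.6},
    {"delta_pos": [0, 0, 0], "turn": [0, 0, 0], "fingers": 0.6},
    {"delta_pos": [-0.005, 0, -0.0333], "turn": [0, 0, 0], "fingers": 0.6},
    {"delta_pos": [-0.005, 0, -0.1], "turn": [0, 0, 0], "fingers": 0.6},
    {"delta_pos": [-0.005, 0, -0.1833], "turn": [0, 0, 0], "fingers": 0.6},
    {"delta_pos": [-0.005, 0, -0.2333], "turn": [0, 0, 0], "fingers": 0.6},
    {"delta_pos": [-0.005, 0, -0.2333], "turn": [0, 0, 0], "fingers": 0.6},
    {"delta_pos": [-0.005, 0, -0.2333], "turn": [0, 0, 0], "fingers": 0.6}
  ]
}}

```text
clock: 18.58
position: [0.5833, 0.2479, 0.2128]
ee_rot: [0.634, 0.773, -0.001, -0.0]
ft_force: [-0.1, 0.9, 0.0]
grip_width: 0.401
grasp_force: 0.0
```

```bash
python3 m.py w6 >/dev/null
python3 - <<'E'
from h import *
o=get_obs(); print(o["clock"],o["position"])
W=np.load("w6.npz")["W"]; x,y,z=W[...,0],W[...,1],W[...,2]
P=W[(z>.139)&(z<.152)&(x<.62)&(x>.45)&(y>.25)&(y<.45)]; print("knob",len(P),P.mean(0) if len(P) else 0,P.min(0),P.max(0))
P=W[(z>.112)&(z<.13)&(abs(x-.5595)<.02)&(abs(y-.3555)<.02)]; print("hub",len(P), (P.min(0)+P.max(0))/2,P.max(0)-P.min(0))
P=W[(z>.066)&(z<.084)&(abs(x-.59)<.03)&(y>.1)&(y<.29)]; print("pencil",len(P),P.min(0),P.max(0))
a=np.radians(101.25); kn=np.array([.5027,.344]); 
for q0 in (0,0.17):
    ang=a+1.75-q0; print(q0,np.degrees(ang), kn-.06*np.array([np.cos(ang),np.sin(ang)]))
E
```

```text
18.625 [0.583  0.2479 0.2121]
knob 656 [0.5036 0.348  0.1456] [0.4949 0.3405 0.139 ] [0.5107 0.3564 0.1485]
hub 1436 [0.5561 0.361  0.1184] [0.0332 0.0235 0.0127]
pencil 2027 [0.5698 0.1859 0.0726] [0.6009 0.29   0.0828]
0 201.51761414789408 [0.5585 0.366 ]
0.17 191.7773316306701 [0.5614 0.3562]Traceback (most recent call last):
  File "m.py", line 15, in <module>
    print("tip",P[:,0].max())
                ~~~~~~~~~~^^
    return umr_maximum(a, axis, None, out, keepdims, initial, where)
ValueError: zero-size array to reduction operation maximum which has no identity
```

View pics/w6.png

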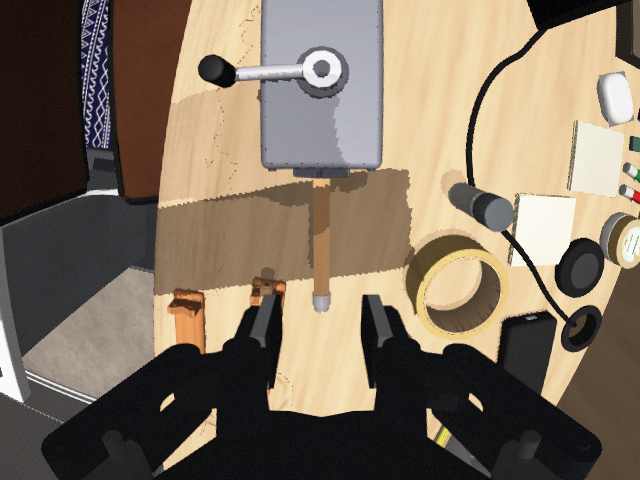

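The pencil stays in the collet at (321,240). The knob is at (217,70) and the hub at (322,70), and the lever sits near q≈0.15. I'll turn the tool and place the open fingers either side of the knob.

Run:
```python
from h import *
o=get_obs(); R=Ro.from_quat(o["ee_rot"]); print(o["joint_pos"])
print("above",R.inv().apply(np.array([.503,.346,.200])-o["position"]), "z",-np.radians(102.5-11.25))
R2=Ro.from_rotvec([0,0,np.radians(91.25)])*R
print(R2.as_matrix())
```

```text
[-0.8659  0.3951  0.5157  1.5017 -0.1976  1.2993 -0.133 ]
above [ 0.1119 -0.0592  0.0121] z -1.5926129424448257
[[-0.9762 -0.217   0.0015]
 [-0.217   0.9762 -0.0018]
 [-0.0011 -0.0021 -1.    ]]
```

To row units: 0.112 m / 0.6 = 0.1867, -0.059 m / 0.6 = -0.0983, -1.59 rad / 6.2832 = -0.2531.

>>> {"op": "move_arm", "data": {
  "plan": [
    {"delta_pos": [0.1867, -0.0983, 0.0033], "turn": [0, 0, -0.0637], "fingers": 0.6},
    {"delta_pos": [0.1867, -0.0983, 0.0033], "turn": [0, 0, -0.1273], "fingers": 0.6},
    {"delta_pos": [0.1867, -0.0983, 0.0033], "turn": [0, 0, -0.191], "fingers": 0.6},
    {"delta_pos": [0.1867, -0.0983, 0.0033], "turn": [0, 0, -0.2531], "fingers": 0.6},
    {"delta_pos": [0.1867, -0.0983, 0.0033], "turn": [0, 0, -0.2531], "fingers": 0.6},
    {"delta_pos": [0.1867, -0.0983, 0.0033], "turn": [0, 0, -0.2531], "fingers": 0.6},
    {"delta_pos": [0.1867, -0.0983, 0.0033], "turn": [0, 0, -0.2531], "fingers": 0.6},
    {"delta_pos": [0.1867, -0.0983, 0.0033], "turn": [0, 0, -0.2531], "fingers": 0.6},
    {"delta_pos": [0.1867, -0.0983, 0.0033], "turn": [0, 0, -0.2531], "fingers": 0.6},
    {"delta_pos": [0.1867, -0.0983, 0.0033], "turn": [0, 0, -0.2531], "fingers": 0.6},
    {"delta_pos": [0.1867, -0.0983, 0.0033], "turn": [0, 0, -0.2531], "fingers": 0.6}
  ]
}}

```text
clock: 20.0
position: [0.5035, 0.3462, 0.2101]
ee_rot: [-0.107, 0.994, -0.001, -0.001]
ft_force: [-0.1, 0.2, 0.3]
grip_width: 0.401
grasp_force: 0.0
```

Run:
```python
from h import *
o=get_obs(); R=Ro.from_quat(o["ee_rot"]); print(o["clock"],o["position"],o["joint_pos"],R.as_matrix()[:,1])
c=camera("wrist"); save("w7",c["color"]); W=wworld(o,c); T=R.inv().apply((W-o["position"]).reshape(-1,3)).reshape(W.shape)
k=(W[...,2]>.12)&(W[...,2]<.152)&(abs(T[...,0])<.03)&(abs(T[...,1])<.014); P=T[k]; print(k.sum(),P.min(0) if k.any() else 0,P.max(0) if k.any() else 0)
t=cv2.resize(camera("top")["color"][220:310,200:300],(500,450)); save("t7",t)
im=np.zeros((480,800,3),np.uint8); im[:,:400]=c["color"][:,120:520]; im[:360,400:]=cv2.resize(t,(400,360)); save("w7c",im)
```

```text
20.0 [0.5035 0.3462 0.2101] [-0.8639  0.3209  0.2327  1.5559 -0.0756  1.2759  1.1643] [-0.2123  0.9772 -0.0013]
868 [-0.0251 -0.0055  0.0621] [0.0088 0.0104 0.0901]
```

View pics/w7c.png

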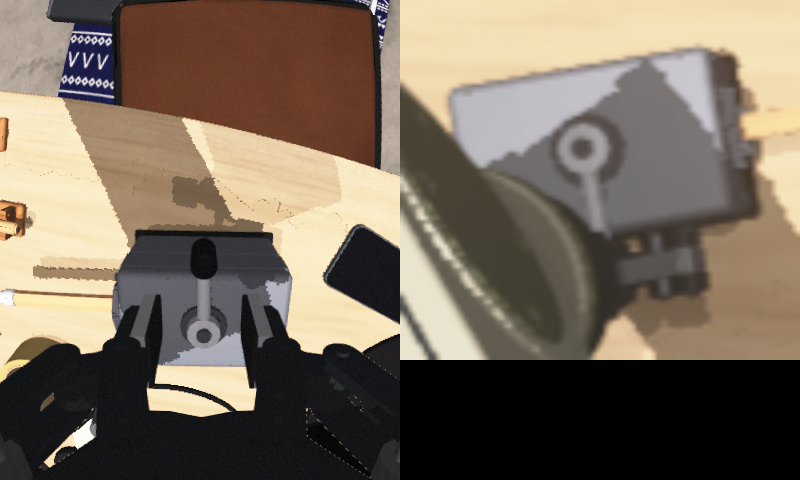

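Knob at (203,258) lies centred between the fingers (158 and 248). Descending.

To row units: 0.076 m / 0.6 = 0.1267, 0.07 m / 0.6 = 0.1167.

>>> {"op": "move_arm", "data": {
  "plan": [
    {"delta_pos": [0, 0.0033, 0.0667], "turn": [0, 0, 0], "fingers": 0.6},
    {"delta_pos": [0, 0.0033, 0.1], "turn": [0, 0, 0], "fingers": 0.6},
    {"delta_pos": [0, 0.0033, 0.1167], "turn": [0, 0, 0], "fingers": 0.6},
    {"delta_pos": [0, 0.0033, 0.1267], "turn": [0, 0, 0], "fingers": 0.6},
    {"delta_pos": [0, 0.0033, 0.1267], "turn": [0, 0, 0], "fingers": 0.6}
  ]
}}

```text
clock: 20.72
position: [0.5033, 0.3483, 0.1349]
ee_rot: [-0.108, 0.994, -0.0, -0.0]
ft_force: [-0.1, -0.1, 0.8]
grip_width: 0.4
grasp_force: 0.0
```

Run:
```python
from h import *
o=get_obs(); R=Ro.from_quat(o["ee_rot"]); print(o["position"],o["ft_force"])
r=.06; p0=o["position"]; y=R.as_matrix()[:,1]; th0=np.arctan2(y[1],y[0])+np.pi/2
hub=p0-r*np.array([np.cos(th0),np.sin(th0),0]); print("hub",hub,np.degrees(th0))
lead=.0
for d in np.arange(7.5,75.1,7.5):
    th=th0-np.radians(d); p=hub+r*np.array([np.cos(th),np.sin(th),0]); print(d, np.radians(d), R.inv().apply(p-p0))
```

```text
[0.5033 0.3483 0.1349] [-0.0529 -0.1082  0.8201]
hub [0.5619 0.3612 0.1349] 192.37330554460482
7.5 0.1308996938995747 [-0.0005  0.0078 -0.    ]
15.0 0.2617993877991494 [-0.002   0.0155 -0.    ]
22.5 0.39269908169872414 [-0.0046  0.023  -0.    ]
30.0 0.5235987755982988 [-0.008  0.03  -0.   ]
37.5 0.6544984694978736 [-0.0124  0.0365 -0.    ]
45.0 0.7853981633974483 [-0.0176  0.0424 -0.    ]
52.5 0.9162978572970231 [-0.0235  0.0476 -0.    ]
60.0 1.0471975511965976 [-0.03    0.052  -0.0001]
67.5 1.1780972450961724 [-0.037   0.0554 -0.0001]
75.0 1.3089969389957472 [-0.0445  0.058  -0.0001]
```

To row units: 0.0425 m / 0.6 = 0.0708, 0.0365 m / 0.6 = 0.0608, 0.785 rad / 6.2832 = 0.1249.

>>> {"op": "move_arm", "data": {
  "plan": [
    {"delta_pos": [0, 0, 0], "turn": [0, 0, 0], "fingers": 0.75},
    {"delta_pos": [0, 0, 0], "turn": [0, 0, 0], "fingers": 0.75},
    {"delta_pos": [0, 0, 0], "turn": [0, 0, 0], "fingers": 0.75},
    {"delta_pos": [-0.0008, 0.0133, 0], "turn": [0, 0, 0.0208], "fingers": 0.75},
    {"delta_pos": [-0.0033, 0.0258, 0], "turn": [0, 0, 0.0417], "fingers": 0.75},
    {"delta_pos": [-0.0075, 0.0383, 0], "turn": [0, 0, 0.0625], "fingers": 0.75},
    {"delta_pos": [-0.0133, 0.05, 0], "turn": [0, 0, 0.0834], "fingers": 0.75},
    {"delta_pos": [-0.0208, 0.0608, 0], "turn": [0, 0, 0.1041], "fingers": 0.75},
    {"delta_pos": [-0.0292, 0.0708, 0], "turn": [0, 0, 0.1249], "fingers": 0.75},
    {"delta_pos": [-0.0292, 0.0708, 0], "turn": [0, 0, 0.1249], "fingers": 0.75}
  ]
}}

```text
clock: 21.98
position: [0.5111, 0.3939, 0.1344]
ee_rot: [0.28, 0.96, -0.001, -0.0]
ft_force: [0.3, -0.8, -0.2]
grip_width: 0.246
grasp_force: 0.0
```

```bash
cat > g.py <<'E'
from h import *
o=get_obs(); R=Ro.from_quat(o["ee_rot"]); F=o["ft_force"]@R.as_matrix(); print(o["clock"],o["position"],"F tool",F,o["grip_width"])
p0=o["position"]; y=R.as_matrix()[:,1]; th0=np.arctan2(y[1],y[0])+np.pi/2
hub=np.array([.5619,.359,p0[2]])
print("th",np.degrees(th0),"TCP polar",np.hypot(*(p0-hub)[:2]),np.degrees(np.arctan2(*(p0-hub)[1::-1])))
for d in (5,10,15,20,25):
    th=th0-np.radians(d); p=hub+.06*np.array([np.cos(th),np.sin(th),0]); print(d, np.radians(d), R.inv().apply(p-p0))
E
python3 g.py
```

```text
21.975 [0.5111 0.3939 0.1344] F tool [-0.6943 -0.5589  0.2114] 0.2462071045022815
th 147.48049214423762 TCP polar 0.06163519805173719 145.56704388331215
5 0.08726646259971647 [-0.0018  0.0032 -0.    ]
10 0.17453292519943295 [-0.0025  0.0084 -0.    ]
15 0.2617993877991494 [-0.0036  0.0135 -0.    ]
20 0.3490658503988659 [-0.0052  0.0185 -0.    ]
25 0.4363323129985824 [-0.0072  0.0233 -0.    ]
```

To row units: 0.0155 m / 0.6 = 0.0258, 0.012 m / 0.6 = 0.02, 0.26 rad / 6.2832 = 0.0414.

>>> {"op": "move_arm", "data": {
  "plan": [
    {"delta_pos": [-0.0008, 0.0067, 0], "turn": [0, 0, 0.0111], "fingers": 0.75},
    {"delta_pos": [-0.0017, 0.0133, 0], "turn": [0, 0, 0.0223], "fingers": 0.75},
    {"delta_pos": [-0.0033, 0.02, 0], "turn": [0, 0, 0.0318], "fingers": 0.75},
    {"delta_pos": [-0.005, 0.0258, 0], "turn": [0, 0, 0.0414], "fingers": 0.75},
    {"delta_pos": [-0.005, 0.0258, 0], "turn": [0, 0, 0.0414], "fingers": 0.75}
  ]
}}

```text
clock: 22.6
position: [0.5216, 0.405, 0.1344]
ee_rot: [0.401, 0.916, -0.001, -0.0]
ft_force: [-0.6, -0.1, 0.3]
grip_width: 0.245
grasp_force: 0.5
```

```bash
python3 g.py
```

```text
22.6 [0.5216 0.405  0.1344] F tool [ 0.3266 -0.5012 -0.2804] 0.24520885121765043
th 132.6977970752972 TCP polar 0.061120299960823514 131.2247946664315
5 0.08726646259971647 [-0.0013  0.0037 -0.    ]
10 0.17453292519943295 [-0.002   0.0088 -0.    ]
15 0.2617993877991494 [-0.0031  0.014  -0.    ]
20 0.3490658503988659 [-0.0047  0.019  -0.    ]
25 0.4363323129985824 [-0.0067  0.0238 -0.    ]
```

To row units: 0.006 m / 0.6 = 0.01, 0.002 m / 0.6 = 0.0033, 0.11 rad / 6.2832 = 0.0175.

>>> {"op": "move_arm", "data": {
  "plan": [
    {"delta_pos": [-0.0008, 0.0033, 0], "turn": [0, 0, 0.0064], "fingers": 0.75},
    {"delta_pos": [-0.0013, 0.0067, 0], "turn": [0, 0, 0.0111], "fingers": 0.75},
    {"delta_pos": [-0.002, 0.01, 0], "turn": [0, 0, 0.0175], "fingers": 0.75},
    {"delta_pos": [-0.002, 0.01, 0], "turn": [0, 0, 0.0175], "fingers": 0.75}
  ]
}}

```text
clock: 23.1
position: [0.5238, 0.4056, 0.1339]
ee_rot: [0.453, 0.892, -0.005, -0.003]
ft_force: [-19.9, -14.1, 13.3]
grip_width: 0.254
grasp_force: 12.6
```

```bash
python3 g.py
python3 - <<'E'
from h import *
c=camera("top");d=camera("scene"); o=get_obs(); w=camera("wrist"); im=np.zeros((480,800,3),np.uint8)
im[:,:400]=w["color"][:,120:520]; im[:300,400:]=cv2.resize(d["color"][170:320,190:390],(400,300)); save("k8",im)
E
```

```text
23.1 [0.5238 0.4056 0.1339] F tool [  0.3874 -24.5408 -13.0062] 0.25385916423774296
th 126.17617533163497 TCP polar 0.06016100072678396 129.25285540353647
5 0.08726646259971647 [-0.0003  0.0085 -0.0001]
10 0.17453292519943295 [-0.001   0.0136 -0.0002]
15 0.2617993877991494 [-0.0021  0.0188 -0.0002]
20 0.3490658503988659 [-0.0037  0.0237 -0.0003]
25 0.4363323129985824 [-0.0057  0.0286 -0.0003]
```

View pics/k8.png

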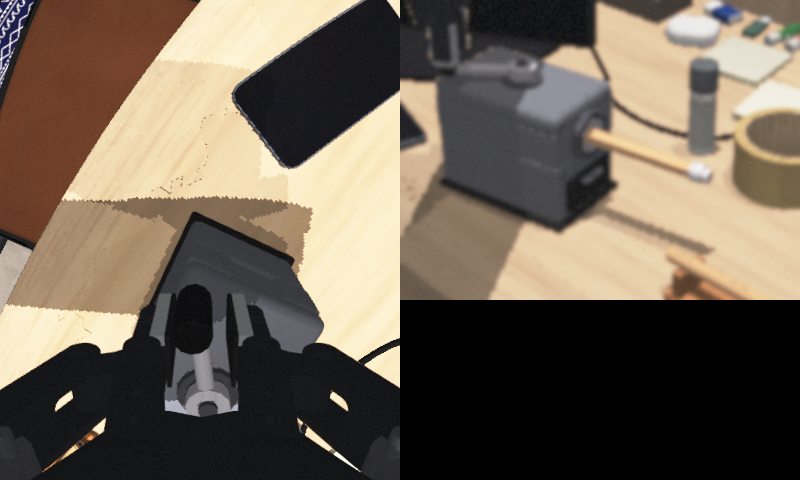

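The knob at (193,320) stalls at 25 N against the shut end, and the pencil is still seated. I'll back off, open and rise.

To row units: -0.1 m / 0.6 = -0.1667, -0.06 m / 0.6 = -0.1, -0.11 rad / 6.2832 = -0.0175.

>>> {"op": "move_arm", "data": {
  "plan": [
    {"delta_pos": [0, -0.0067, 0], "turn": [0, 0, -0.0127], "fingers": 0.75},
    {"delta_pos": [0, -0.0092, 0], "turn": [0, 0, -0.0175], "fingers": 0.75},
    {"delta_pos": [0, -0.0092, 0], "turn": [0, 0, -0.0175], "fingers": 0.55},
    {"delta_pos": [0, -0.0092, 0], "turn": [0, 0, -0.0175], "fingers": 0.55},
    {"delta_pos": [0, -0.0092, -0.0333], "turn": [0, 0, -0.0175], "fingers": 0.55},
    {"delta_pos": [0, -0.0092, -0.1], "turn": [0, 0, -0.0175], "fingers": 0.55},
    {"delta_pos": [0, -0.0092, -0.1667], "turn": [0, 0, -0.0175], "fingers": 0.55},
    {"delta_pos": [0, -0.0092, -0.1667], "turn": [0, 0, -0.0175], "fingers": 0.55},
    {"delta_pos": [0, -0.0092, -0.1667], "turn": [0, 0, -0.0175], "fingers": 0.55}
  ]
}}

```text
clock: 24.38
position: [0.5229, 0.405, 0.235]
ee_rot: [0.403, 0.915, -0.0, -0.0]
ft_force: [-0.7, 0.3, -0.4]
grip_width: 0.452
grasp_force: 0.0
```

Run:
```python
from h import *
o=get_obs(); print(o["clock"],o["position"],o["ft_force"])
w=camera("wrist"); W=wworld(o,w); x,y,z=W[...,0],W[...,1],W[...,2]
b=(x>.48)&(x<.60)&(y>.33)&(y<.44)
K=W[b&(z>.141)&(z<.15)]; H=W[b&(z>.118)&(z<.128)&(np.hypot(x-.56,y-.36)<.022)]
print("knob",len(K),K.mean(0),"hub",len(H),(H.min(0)+H.max(0))/2)
d=K.mean(0)-(H.min(0)+H.max(0))/2; print("angle",np.degrees(np.arctan2(d[1],d[0])),"r",np.hypot(*d[:2]),"q",1.75+np.radians(101.25)-np.arctan2(d[1],d[0]))
c=camera("top"); W=world(c); x,y,z=W[...,0],W[...,1],W[...,2]; P=W[(z>.066)&(z<.09)&(abs(x-.6)<.05)&(y>.1)&(y<.275)]; print("pencil eraser end", P.min(0),P.max(0), len(P))
```

```text
24.375 [0.5229 0.405  0.235 ] [-0.6748  0.3287 -0.4253]
knob 487 [0.5196 0.4063 0.1458] hub 731 [0.5585 0.3645 0.1211]
angle 132.93539455835895 r 0.05708846984541651 q 1.196985540163142
pencil eraser end [0.5716 0.1817 0.0709] [0.6009 0.2742 0.0846] 321
```

```bash
python3 -c "from workcell import hand_in; print(hand_in())"
```

```text
the job is handed in; nothing more can be done
None
```

The hexagonal pencil is seated at the depth stop, about 62 mm into the collet with roughly 6 N on the stop, and the lever is shut at about 1.20 rad; the gripper let go and rose clear, and I handed the job in at 24 s with no verdict returned.

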